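# Take the used filter out of the bench dust extractor

### The job

The blue filter in the bench dust extractor is used up. Turn its grip anticlockwise (seen from above) until it is unlocked, with the white dot at the green mark, lift it straight out, and stand it upright in the steel tray, set down gently rather than dropped, clear of the tray's sides. Leave the other things on the bench where they are.

Things in the scene. Friction and masses are not known exactly. Their poses are not given: they have to be found in the camera images.
- extractor: White and grey bench dust extractor, fixed. Origin on the bench, below the axis of its round white filter drum (124 mm across, rim 76 mm above the bench). A lower fan box, 72 mm high, reaches to x = 165 mm, with an outlet stub to y = 88 mm; the rest lies within 70 mm either side of the x axis. Green round mark on the rim at -x: unlocked; red arc clockwise of it: locked.
- drum_ring (a point): Centre of the drum's mouth, level with the rim. The well is 72 mm wide, its floor 56 mm below this point. A retaining ring, 7.5 mm thick, covers the groove in which the filter's three lugs run. Its three notches let the lugs rise only when the filter's x axis lies along the extractor's, from 0.12 rad before to 0.04 past it; soon after that a hard stop ends the anticlockwise turn.
- filter_center (a point): Centre (half-way up) of the upright filter cartridge, 102 mm high, z along its axis: pleated body 62 mm across and 48 mm high, then a blue disc 67 mm across to 62 mm height, then the grip bar. Three lugs, 40 to 46 mm above its underside, reach 45 mm from the axis. It stands on the well's floor, its x axis 0.6 to 1.2 rad clockwise of the extractor's, and turns easily. 0.15 to 0.4 kg.
- filter_grip (a point): Centre of the filter's blue upright grip bar, on the filter's axis, 31 mm above filter_center: 62 mm long along its x, 18 mm wide along its y, from 20 mm below to 20 mm above this point (the disc is below it). A white dot on its top marks the -x end.
- steel_tray: Loose shallow steel tray, 198 (x) by 278 (y) mm, 18 mm high with sloping sides; origin at the centre of its underside. Its floor is slightly uneven, 2 to 5 mm above the origin, and flat enough for the filter to stand.
- nipper: Steel nippers lying on the bench, 124 mm long, a bystander; origin at the underside
- tape_roll: Cream roll of tape lying flat, 68 mm, a bystander; origin at the underside
- timer: White kitchen timer with grey dial, 66 mm wide and 47 mm high, a bystander; origin at the underside
- carton_small: Small card carton, 103 by 63 by 53 mm, a bystander; origin at the underside

How it is judged:
By the outcome, as a careful person would: the job done as asked, in the order asked, and still so for the second after the job is handed in, with the robot touching nothing.
It also fails if it takes over 51 s, if anything falls off the work surface, if the arm or the gripper's body presses on something with over 40 N, if the wrist force passes 120 N, or if a joint passes its speed limit or range.

### The arm

A 7-joint arm with a two-finger parallel gripper is mounted at the origin on a cart in front of the work surface, level with it; the furniture and walls round the work are solid. World frame = base frame: x ahead of the robot, y to its left, z up, the work surface at z = 0. Lengths are in m, angles in rad, forces in N, time in s.
With the tool pointing down it reaches from about 0.4 to 0.85 m from the base axis. Payload 4.5 kg.
Tool frame: the origin (TCP) lies at the very end of the fingers, on their centre line; the grasp point (between the pads) lies 19 mm behind it (r.pinch_z is the distance from the TCP to the grasp point, in m); z points along the fingers, y is the line along which they close (so a half turn about z gives the same grasp; the last joint's range is limited). The gripper opens to 88 mm and grips with 3 to 60 N. Pads are 18 mm wide; open, the fingers measure 123 mm over their backs; the gripper's body (75 mm by 187 mm) begins 45 mm behind the grasp point.
Start: joints at [1.144, 0.689, -0.195, 1.565, 0.157, 0.902, -0.215], TCP at [0.278, -0.56, 0.239] pointing down, gripper open.
Joint ranges: [-3.01, 3.01], [-0.46, 2.08], [-1.47, 1.51], [0.13, 2.56], [-1, 4.14], [0.04, 2.09], [-2.66, 2.66]. Speed limits (rad/s): [2.57, 2.57, 3.14, 3.14, 3.14, 3.14, 3.14].

### API

Orientations are given as a unit quaternion [x, y, z, w].
In Python, from plant import r, cams gives the robot as it stands.
- The arm moves only by the shell command python3 -m pendant 'ROWS' [FORCE]. ROWS is JSON, a list of rows, each a list of 3 entries, a list of its own where there are three numbers: the closure, from -1 (fully open) to 1 (shut), then the shift along the tool's x, y, z in mm, then the turn, a rotation vector about the tool's x, y, z in degrees. A call has 1 to 8 rows; each row shifts and turns the commanded pose from where the row before left it, along the tool's axes as they then stand; what a row does not reach is not made up. A row lasts 1/8 s, in which the tool goes at most 62.5 mm and 10.7 degrees, less where a joint would pass 70% of its speed; a pose out of reach is approached as far as the arm can. A call with a gripper value outside its range is refused whole. The fingers move at their own pace and stop on an object; FORCE is the grip in N (left out, the last holds). Time passes only in rows, so rows that do not move let the fingers close. It gives the time, the measured TCP pose, the force, the opening and the grip force at its end, in the units of the state.
- r.get_state(): the state, without advancing time (a new reading comes with each control period).
- cams.snapshot(name): name is "side" or "top"; returns a dict with "img" (420x560x3 uint8, red, green, blue), "camera_matrix" (3x3 intrinsics, pixels), "camera_from_world" (4x4, takes a point from world to camera coordinates). Camera axes: x right, y up, looking along -z (the intrinsics and any distortion apply to the point x, -y, -z); pixel columns grow to the right and rows downward; lengths in m; the calibration is good to about 2 mm. A picture is of the moment at which its call begins. There is no depth.
- r.finish_job(): hands the job in; it is judged then, once.
The state is a dict: "clock": time; "q": joint angles; "qd": joint speeds; "joint_torque": joint torques, N m; "tool_pos": TCP position; "eef_rot": TCP orientation; "contact_force": force on the tool from outside, world axes, zero at the start; "moment": the same for the moment, N m; "opening": opening from 0.0 (shut) to 1.0 (fully open); "finger_force": force on a finger pad.
Only numpy, scipy, OpenCV 4.12 (cv2) and the standard library are available. Lean on these libraries where they do the work, as an engineer would, in place of code of your own. Each camera call takes 0.05 s, during which the arm holds its last target. There are 200 camera calls.

## Working session

There is one attempt and no reset: what is moved stays moved. The work goes in short steps, Python scripts to look and compute and a shell command to move; the robot and the scene stay as the last step left them, time stands still between calls to the robot, and variables do not carry over. Pictures are saved under pics/ and viewed, at most 10 in all, crops included, and the job is handed in when it is done.

```bash
ls; mkdir -p pics; python3 - <<'E'
from plant import r,cams
import cv2
for n in("top","side"):
    s=cams.snapshot(n); cv2.imwrite(f"pics/{n}0.png",s["img"][:,:,::-1]); print(n,s["camera_matrix"],s["camera_from_world"],s.keys())
s=r.get_state();print(s)
E
```

```text
pics
top [[523.66733288   0.         277.47791002]
 [  0.         523.66733288 203.57419656]
 [  0.           0.           1.        ]] [[-0.2883258  -0.95752979 -0.00221906  0.16539231]
 [ 0.9082427  -0.27421725  0.31606978 -0.54724938]
 [-0.30325474  0.08911562  0.94873335 -1.4458545 ]
 [ 0.          0.          0.          1.        ]] dict_keys(['img', 'camera_matrix', 'camera_from_world'])
side [[505.8260824    0.         276.88162619]
 [  0.         505.8260824  207.45617352]
 [  0.           0.           1.        ]] [[ 0.22833988 -0.97329984  0.02341642 -0.10817329]
 [ 0.44736544  0.12625518  0.88539471 -0.33450495]
 [-0.86471097 -0.19169522  0.4642498  -1.49726931]
 [ 0.          0.          0.          1.        ]] dict_keys(['img', 'camera_matrix', 'camera_from_world'])
{'clock': 0.1, 'q': array([ 1.14376485,  0.68990504, -0.19453782,  1.56623092,  0.1572543 ,
        0.90249657, -0.21511085]), 'qd': array([ 0.00060504, -0.00124194, -0.00129951, -0.00244404,  0.00181115,
        0.00148325, -0.00010632]), 'joint_torque': array([-3.05133144e-03, -5.28506792e+01, -1.27111696e+00, -1.53839046e+01,
       -5.24611725e-02,  2.05822762e-03,  2.91222943e-05]), 'tool_pos': array([ 0.27766105, -0.55930377,  0.23799002]), 'eef_rot': array([ 9.73565525e-01,  2.28406402e-01, -2.24140554e-04, -7.95898191e-04]), 'contact_force': array([0.22412675, 0.38992279, 0.546179  ]), 'moment': array([0.00987657, 0.01559439, 0.00075774]), 'finger_force': 0.0, 'opening': 1.0029503440545218}
```

View pics/top0.png

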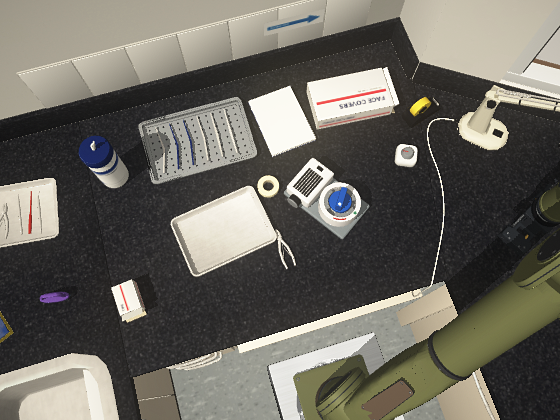

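View pics/side0.png

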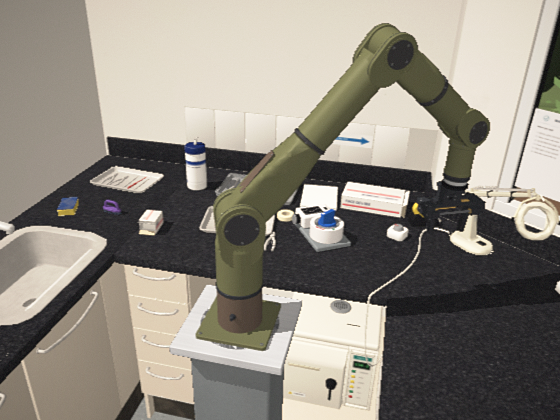

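The top view shows the extractor at about (340,203), the tray at about (223,230), the nippers at (287,250) and the tape at (268,186). I'll enlarge the extractor next.

```bash
python3 - <<'E'
import cv2,numpy as np
a=cv2.imread("pics/top0.png")[165:245,285:375]; a=cv2.resize(a,None,fx=7,fy=7,interpolation=cv2.INTER_CUBIC)
cv2.imwrite("pics/topc.png",a)
E
```

```text
(no output)
```

View pics/topc.png

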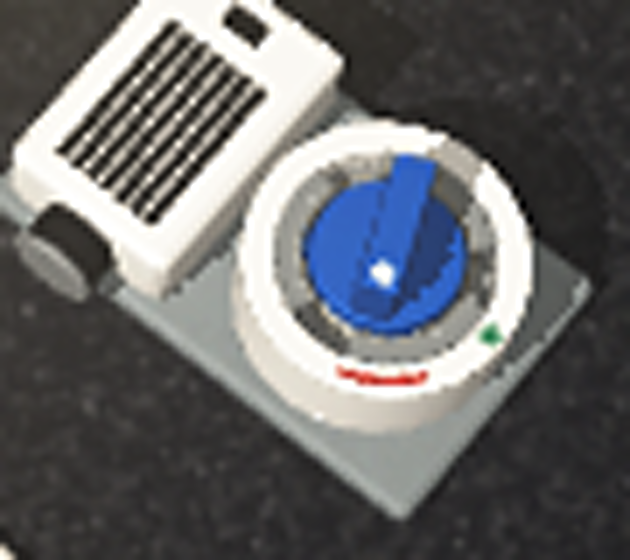

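The green mark is at crop (489,334), the drum rim centre is at about (385,258), the white dot is at (382,271), and the bar's far end is at about (416,157).

```bash
cat > h.py <<'E'
import numpy as np
from plant import r,cams
from scipy.spatial.transform import Rotation as R
def bp(s,uv,z):
    K=s["camera_matrix"];T=s["camera_from_world"]
    d=np.array([(uv[0]-K[0,2])/K[0,0],-(uv[1]-K[1,2])/K[1,1],-1.])
    o=-T[:3,:3].T@T[:3,3]; d=T[:3,:3].T@d
    return o+d*(z-o[2])/d[2]
def proj(s,p):
    T=s["camera_from_world"];c=T[:3,:3]@p+T[:3,3];K=s["camera_matrix"]
    return K[0,0]*c[0]/-c[2]+K[0,2],K[1,1]*c[1]/c[2]+K[1,2]
E
python3 - <<'E'
from h import *
import cv2
s=cams.snapshot("top")
f=lambda x,y:(x/7+285-.4,y/7+165-.4)
C=bp(s,f(385,258),.076);G=bp(s,f(489,334),.076);D=bp(s,f(382,271),.122);E=bp(s,f(416,157),.122)
print(C,G,D,E)
print("ext yaw",np.arctan2(*(C-G)[[1,0]]),np.linalg.norm(C-G))
print("filt yaw from C",np.arctan2(*(C-D)[[1,0]]),np.linalg.norm((C-D)[:2]),"from E",np.arctan2(*(E-D)[[1,0]]),np.linalg.norm(E-D))
t=[bp(s,p,.018) for p in((172,226),(258,187),(276,238),(193,275))]
print(np.round(t,3),np.mean(t,0))
# blue in side & top
for n in("top","side"):
    s=cams.snapshot(n);im=s["img"].astype(int)
    m=((im[...,2]>im[...,0]+60)&(im[...,2]>100)).astype(np.uint8)
    k,l,st,c=cv2.connectedComponentsWithStats(m)
    print(n,[(st[i].tolist(),c[i].round(1)) for i in range(1,k) if st[i][4]>60])
S=cams.snapshot("side")
cv2.imwrite("pics/sidec.png",cv2.resize(S["img"][195:260,280:370,::-1],None,fx=8,fy=8,interpolation=cv2.INTER_CUBIC))
for z in(.082,.122):print("pred side",proj(S,np.array([C[0],C[1],z])))
st=r.get_state();print(R.from_quat(st["eef_rot"]).as_matrix().round(3))
E
```

```text
[ 0.52900959 -0.17878407  0.076     ] [ 0.48449962 -0.20966098  0.076     ] [ 0.51081232 -0.16589657  0.122     ] [ 0.55379092 -0.19544537  0.122     ]
ext yaw 0.6064904216937042 0.054171220529261974
filt yaw from C -0.6162152409839485 0.02229861242965534 from E -0.602303487618999 0.05215641136241525
[[0.618 0.321 0.018]
 [0.664 0.036 0.018]
 [0.491 0.029 0.018]
 [0.454 0.295 0.018]] [0.55683377 0.17034025 0.018     ]
top [([285, 16, 32, 10, 77], array([302.6,  20.2])), ([328, 187, 24, 26, 394], array([339.8, 200.5]))]
side [([337, 137, 31, 7, 83], array([353.5, 139.6])), ([318, 209, 18, 18, 230], array([327.1, 218.7]))]
pred side (np.float64(327.54872790175665), np.float64(220.3047517495588))
pred side (np.float64(328.3077544873992), np.float64(210.8210950597841))
[[ 0.896  0.445 -0.   ]
 [ 0.445 -0.896  0.   ]
 [-0.    -0.001 -1.   ]]
```

View pics/sidec.png

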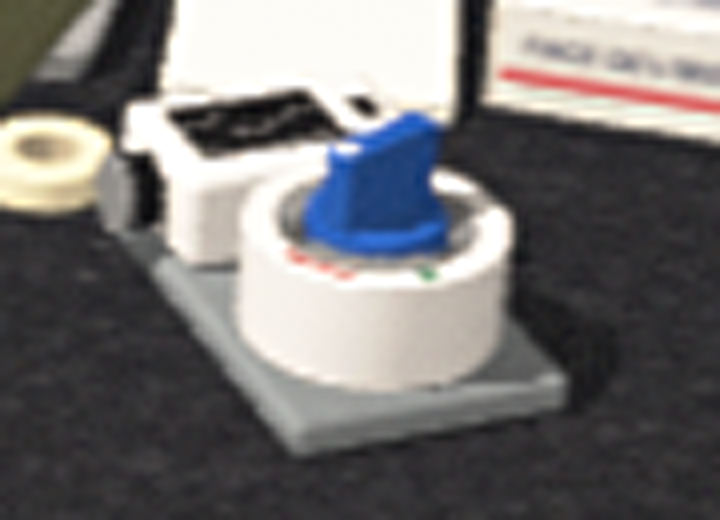

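```bash
python3 -m pendant '[[-1,[39,-23,0],[0,0,0]],[-1,[50,-29,0],[0,0,0]],[-1,[50,-29,0],[0,0,0]],[-1,[50,-29,0],[0,0,0]],[-1,[50,-29,0],[0,0,0]],[-1,[50,-29,0],[0,0,0]],[-1,[50,-29,0],[0,0,0]],[-1,[36,-21,0],[0,0,0]]]'
python3 -m pendant '[[-1,[10,-6,0],[0,0,7]],[-1,[0,0,0],[0,0,8]],[-1,[0,0,0],[0,0,8]],[-1,[0,0,0],[0,0,8]],[-1,[0,0,0],[0,0,8]],[-1,[0,0,0],[0,0,8]],[-1,[0,0,0],[0,0,8]],[-1,[0,0,0],[0,0,6]]]'
cat >> h.py <<'E'
def rel(p,yaw):
    s=r.get_state();M=R.from_quat(s["eef_rot"]).as_matrix()
    y=np.arctan2(M[1,0],M[0,0])
    print("t",s["clock"],"pos",s["tool_pos"].round(4),"yaw",y.round(3),"tilt",M[:,2].round(3),"shift mm",(M.T@(np.array(p)-s["tool_pos"])*1000).round(1),"turn deg",np.degrees(-(yaw-y)).round(1),"F",s["contact_force"].round(1),"M",s["moment"].round(2),"op",s["opening"].round(3),s["finger_force"],"q",s["q"].round(2))
E
python3 -c "
from h import *
rel([.530,-.179,.090],-.605)"
```

```text
clock: 1.3
tool_pos: [0.5184, -0.1948, 0.2389]
eef_rot: [0.973, 0.23, 0.001, -0.0]
contact_force: [-0.6, -0.3, -0.6]
opening: 1.0
finger_force: 0.0
clock: 2.3
tool_pos: [0.5232, -0.1878, 0.2387]
eef_rot: [0.954, -0.299, 0.0, -0.0]
contact_force: [-0.3, 0.1, -0.4]
opening: 1.002
finger_force: 0.0Traceback (most recent call last):
  File "<string>", line 3, in <module>
    rel([.530,-.179,.090],-.605)
    ~~~^^^^^^^^^^^^^^^^^^^^^^^^^
  File "h.py", line 15, in rel
    print("t",s["clock"],"pos",s["tool_pos"].round(4),"yaw",y.round(3),"tilt",M[:,2].round(3),"shift mm",(M.T@(np.array(p)-s["tool_pos"])*1000).round(1),"turn deg",np.degrees(-(yaw-y)).round(1),"F",s["contact_force"].round(1),"M",s["moment"].round(2),"op",s["opening"].round(3),s["finger_force"],"q",s["q"].round(2))
                                                                                                                                                                                                                                                                ^^^^^^^^^^^^^^^^^^
AttributeError: 'float' object has no attribute 'round'
```

```bash
sed -i 's/s\["opening"\].round(3)/s["opening"]/' h.py; python3 -m pendant '[[-1,[0,0,0],[0,0,0]],[-1,[0,0,0],[0,0,0]]]' >/dev/null
python3 -c "
from h import *
rel([.530,-.179,.090],-.605)"
```

```text
t 2.55 pos [ 0.5232 -0.1879  0.2387] yaw -0.602 tilt [ 0.  0. -1.] shift mm [  0.5 -11.2 148.7] turn deg 0.2 F [-0.2 -0.3 -0.2] M [ 0.09  0.02 -0.03] op 1.0023682524359416 0.0 q [ 0.16  0.6   0.17  1.79 -0.14  0.76 -1.77]
```

```bash
python3 -m pendant '[[-1,[0,-6,20],[0,0,0]],[-1,[0.5,-5,25],[0,0,0]],[-1,[0,0,25],[0,0,0]],[-1,[0,0,25],[0,0,0]],[-1,[0,0,20],[0,0,0]],[-1,[0,0,17],[0,0,0]],[-1,[0,0,10],[0,0,0]],[-1,[0,0,7],[0,0,0]]]' >/dev/null
python3 - <<'E'
from h import *
import cv2
rel([.530,-.179,.090],-.605)
a=cams.snapshot("top")["img"][150:240,290:400,::-1];b=cams.snapshot("side")["img"][170:260,280:390,::-1]
cv2.imwrite("pics/pre.png",cv2.resize(np.vstack([a[:85],b[:85]]).copy() if 0 else np.hstack([a,b]),None,fx=3.6,fy=3.6,interpolation=cv2.INTER_CUBIC))
E
```

```text
t 3.55 pos [ 0.53   -0.1793  0.0894] yaw -0.604 tilt [ 0. -0. -1.] shift mm [-0.2 -0.2 -0.6] turn deg 0.1 F [ 0.4 -0.4 -0.4] M [ 0.11  0.03 -0.06] op 1.004632025656487 0.0 q [ 0.18  0.83  0.1   1.89 -0.18  0.43 -1.75]
```

View pics/pre.png

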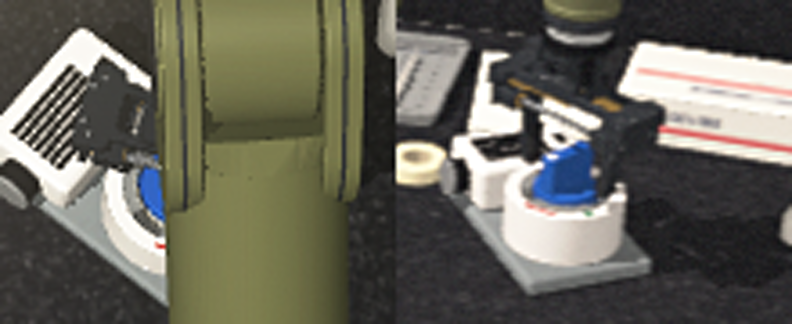

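The side view shows the blue grip at (565,170), between the fingers at (527,140) and (620,160). I'll close on it.

```bash
python3 -m pendant '[[1,[0,0,0],[0,0,0]],[1,[0,0,0],[0,0,0]],[1,[0,0,0],[0,0,0]],[1,[0,0,0],[0,0,0]],[1,[0,0,0],[0,0,0]],[1,[0,0,0],[0,0,0]]]' 25
python3 -c "
from h import *
rel([.530,-.179,.090],.606)"
```

```text
clock: 4.4
tool_pos: [0.5298, -0.1792, 0.0897]
eef_rot: [0.955, -0.297, 0.0, 0.0]
contact_force: [-0.3, -1.1, -0.6]
opening: 0.344
finger_force: 0.0
t 4.4 pos [ 0.5298 -0.1792  0.0897] yaw -0.604 tilt [ 0. -0. -1.] shift mm [ 0.  -0.3 -0.3] turn deg -69.3 F [-0.3 -1.1 -0.6] M [ 0.08  0.05 -0.  ] op 0.3441760306283595 0.0 q [ 0.18  0.83  0.1   1.89 -0.18  0.43 -1.75]
```

```bash
python3 -m pendant '[[1,[0,0,0],[0,0,0]],[1,[0,0,0],[0,0,0]],[1,[0,0,0],[0,0,0]],[1,[0,0,0],[0,0,0]],[1,[0,0,0],[0,0,0]]]' 25
python3 -c "
from h import *
rel([.530,-.179,.090],.606)"
```

```text
clock: 5.03
tool_pos: [0.5299, -0.1791, 0.0896]
eef_rot: [0.955, -0.297, -0.0, -0.0]
contact_force: [1.0, 0.8, -1.8]
opening: 0.204
finger_force: 24.9
t 5.025 pos [ 0.5299 -0.1791  0.0896] yaw -0.604 tilt [-0.  0. -1.] shift mm [ 0.  -0.2 -0.4] turn deg -69.3 F [ 1.   0.8 -1.8] M [ 0.12 -0.13  0.  ] op 0.2037431929660502 24.911422647546715 q [ 0.18  0.83  0.1   1.89 -0.18  0.43 -1.75]
```

```bash
python3 -m pendant '[[1,[0,0,0],[0,0,-4]],[1,[0,0,0],[0,0,-6]],[1,[0,0,0],[0,0,-6]],[1,[0,0,0],[0,0,-6]],[1,[0,0,0],[0,0,-6]],[1,[0,0,0],[0,0,-5]],[1,[0,0,0],[0,0,-3]],[1,[0,0,0],[0,0,0]]]' 
python3 -c "
from h import *
rel([.530,-.179,.090],.606)"
python3 -m pendant '[[1,[0,0,0],[0,0,-4]],[1,[0,0,0],[0,0,-5]],[1,[0,0,0],[0,0,-5]],[1,[0,0,0],[0,0,-5]],[1,[0,0,0],[0,0,-4]],[1,[0,0,0],[0,0,-3]],[1,[0,0,0],[0,0,-2]],[1,[0,0,0],[0,0,0]]]' 
python3 -c "
from h import *
rel([.530,-.179,.090],.606)"
```

```text
clock: 6.02
tool_pos: [0.5297, -0.1794, 0.0896]
eef_rot: [1.0, 0.012, -0.0, 0.0]
contact_force: [-0.6, -0.6, -3.0]
opening: 0.2
finger_force: 24.9
t 6.025 pos [ 0.5297 -0.1794  0.0896] yaw 0.024 tilt [-0. -0. -1.] shift mm [ 0.3 -0.4 -0.4] turn deg -33.4 F [-0.6 -0.6 -3. ] M [ 0.02  0.02 -0.04] op 0.1996501228586294 24.90675295914116 q [ 0.27  0.82 -0.04  1.89  0.07  0.43 -1.37]
clock: 7.02
tool_pos: [0.5298, -0.1792, 0.0897]
eef_rot: [0.967, 0.254, 0.0, -0.0]
contact_force: [-0.0, -0.1, -2.8]
opening: 0.203
finger_force: 24.9
t 7.025 pos [ 0.5298 -0.1792  0.0897] yaw 0.513 tilt [-0.  0. -1.] shift mm [ 0.3 -0.1 -0.3] turn deg -5.3 F [-0.  -0.1 -2.8] M [-0.04 -0.03 -0.05] op 0.2027566506858961 24.907030814388236 q [ 0.34  0.83 -0.16  1.88  0.27  0.45 -1.07]
```

```bash
g(){ python3 -c "
from h import *
rel([.530,-.179,.090],.606)" | cut -c1-220; }
python3 -m pendant '[[1,[0,0,0],[0,0,-2]],[1,[0,0,0],[0,0,-1.5]],[1,[0,0,0],[0,0,0]]]' >/dev/null; g
python3 -m pendant '[[1,[0,0,0],[0,0,-1]],[1,[0,0,0],[0,0,0]]]' >/dev/null; g
python3 -m pendant '[[1,[0,0,0],[0,0,-1]],[1,[0,0,0],[0,0,0]]]' >/dev/null; g
```

```text
t 7.4 pos [ 0.5298 -0.1792  0.0897] yaw 0.574 tilt [ 0.  0. -1.] shift mm [ 0.3 -0.1 -0.3] turn deg -1.8 F [ 0.   0.3 -1.8] M [ 0.02  0.04 -0.05] op 0.20332090973401218 24.907124070716122 q [ 0.35  0.83 -0.17  1.88  0.29
t 7.65 pos [ 0.5298 -0.1792  0.0897] yaw 0.592 tilt [ 0. -0. -1.] shift mm [ 0.3 -0.1 -0.3] turn deg -0.8 F [-0.3  1.  -2.8] M [-0.03 -0.    0.01] op 0.2048778994798501 24.907178780364347 q [ 0.35  0.83 -0.18  1.88  0.3 
t 7.9 pos [ 0.5301 -0.179   0.0898] yaw 0.61 tilt [ 0.001  0.    -1.   ] shift mm [-0.1 -0.  -0.2] turn deg 0.2 F [ 1.   1.3 -2.5] M [ 0.14 -0.18  0.01] op 0.2009435237680188 24.909312428881094 q [ 0.35  0.83 -0.18  1.88
```

```bash
g(){ python3 -c "
from h import *
rel([.530,-.179,.090],.606)" | cut -c1-220; }
python3 -m pendant '[[1,[0,0,0],[0,0,-1]],[1,[0,0,0],[0,0,0]]]' >/dev/null; g
python3 -m pendant '[[1,[0,0,-3],[0,0,0]],[1,[0,0,-2],[0,0,0]],[1,[0,0,0],[0,0,0]]]' >/dev/null; g

```

```text
t 8.15 pos [ 0.5304 -0.1787  0.0898] yaw 0.627 tilt [ 0.001  0.001 -1.   ] shift mm [-0.5  0.  -0.2] turn deg 1.2 F [ 1.3  2.1 -2.2] M [ 0.5  -0.36 -0.07] op 0.20339498947734386 24.916533690848155 q [ 0.35  0.83 -0.19  1
t 8.525 pos [ 0.5306 -0.1792  0.0952] yaw 0.627 tilt [ 0.002 -0.    -1.   ] shift mm [-0.4 -0.5  5.2] turn deg 1.2 F [ 2.6  1.6 -0.7] M [ 0.45 -0.55 -0.06] op 0.2042484555932402 24.92783980746026 q [ 0.36  0.82 -0.19  1.
```

```bash
g(){ python3 -c "
from h import *
rel([.530,-.179,.090],.606)" | cut -c1-230; }
python3 -m pendant '[[1,[0,0,0],[0,0,1.5]],[1,[0,0,0],[0,0,0]]]' >/dev/null; g
python3 -m pendant '[[1,[0,0,-4],[0,0,0]],[1,[0,0,-3],[0,0,0]],[1,[0,0,0],[0,0,0]]]' >/dev/null; g
python3 - <<'E'
from h import *
import cv2
b=cams.snapshot("side")["img"][170:260,280:390,::-1]
cv2.imwrite("pics/lift.png",cv2.resize(b,None,fx=6,fy=6,interpolation=cv2.INTER_CUBIC))
E
```

```text
t 8.775 pos [ 0.5298 -0.1796  0.0948] yaw 0.6 tilt [ 0.    -0.001 -1.   ] shift mm [ 0.5 -0.5  4.8] turn deg -0.4 F [ 1.8  1.3 -1.1] M [ 0.24 -0.46 -0.04] op 0.20430453499754123 24.915122702877852 q [ 0.35  0.82 -0.18  1.88  0.3  
t 9.15 pos [ 0.5296 -0.1793  0.102 ] yaw 0.6 tilt [-0. -0. -1.] shift mm [ 0.5 -0.  12. ] turn deg -0.3 F [ 1.1  1.4 -2.1] M [ 0.21 -0.31 -0.07] op 0.19990811475421175 24.917314394133427 q [ 0.36  0.81 -0.19  1.88  0.29  0.49 -1.0
```

View pics/lift.png

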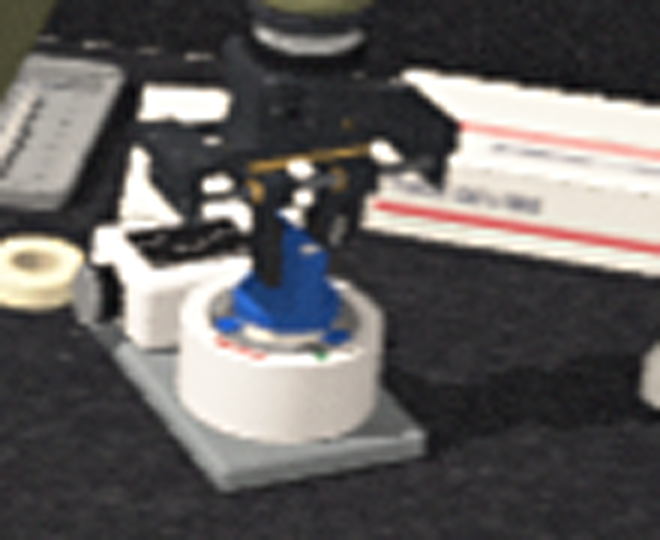

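The lugs at (228,325) and (335,338) are up through their notches, and the dot is in line with the green mark. I'll keep lifting straight.

```bash
python3 -m pendant '[[1,[0,0,-6],[0,0,0]],[1,[0,0,-10],[0,0,0]],[1,[0,0,-12],[0,0,0]],[1,[0,0,-15],[0,0,0]],[1,[0,0,-15],[0,0,0]],[1,[0,0,-15],[0,0,0]],[1,[0,0,-12],[0,0,0]],[1,[0,0,0],[0,0,0]]]' 
python3 -c "
from h import *
rel([.557,.170,.182],.6)"
```

```text
clock: 10.2
tool_pos: [0.5305, -0.1794, 0.1878]
eef_rot: [0.955, 0.296, 0.001, 0.001]
contact_force: [0.2, -0.8, -1.2]
opening: 0.21
finger_force: 24.9
t 10.2 pos [ 0.5305 -0.1794  0.1878] yaw 0.6 tilt [ 0.002 -0.001 -1.   ] shift mm [ 219.2 -273.3    5.7] turn deg 0.0 F [ 0.2 -0.8 -1.2] M [ 0.02 -0.02  0.02] op 0.20976103245671254 24.9073896489665 q [ 0.39  0.68 -0.24  1.82  0.24  0.68 -0.96]
```

```bash
python3 -m pendant '[[1,[12,-15,0],[0,0,0]],[1,[25,-31,0],[0,0,0]],[1,[34,-43,0],[0,0,0]],[1,[38,-47,0],[0,0,0]],[1,[38,-47,0],[0,0,0]],[1,[34,-43,0],[0,0,0]],[1,[25,-31,0],[0,0,0]],[1,[12,-15,0],[0,0,0]]]' 
python3 -m pendant '[[1,[0,0,0],[0,0,0]],[1,[0,0,0],[0,0,0]]]' >/dev/null
python3 - <<'E'
from h import *
import cv2
rel([.557,.170,.082],.6)
a=cams.snapshot("top")["img"][165:295,160:310,::-1];b=cams.snapshot("side")["img"][130:260,160:310,::-1]
cv2.imwrite("pics/over.png",cv2.resize(np.hstack([a,b]),None,fx=2.6,fy=2.6,interpolation=cv2.INTER_CUBIC))
E
```

```text
clock: 11.2
tool_pos: [0.5545, 0.1729, 0.1861]
eef_rot: [0.954, 0.298, -0.001, -0.001]
contact_force: [-0.1, 0.0, -1.1]
opening: 0.201
finger_force: 24.9
t 11.45 pos [0.5559 0.1656 0.1864] yaw 0.598 tilt [-0.001 -0.003 -1.   ] shift mm [  3.6  -3.2 104.4] turn deg -0.1 F [-0.4  0.3 -2. ] M [-0.13 -0.07  0.05] op 0.19905678500205973 24.90683354233738 q [-0.27  0.7  -0.17  1.76  0.18  0.7  -1.51]
```

View pics/over.png

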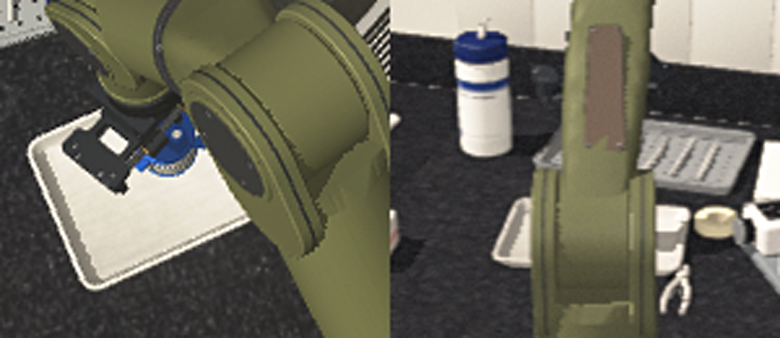

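The held filter hangs over the tray, dot at (178,133) in the crop; its height accounts for the offset from the tray's middle. Now lowering.

```bash
g(){ python3 -c "
from h import *
rel([.557,.170,.072],.6)" | cut -c1-230; }
python3 -m pendant '[[1,[2,-2,8],[0,0,0]],[1,[2,-1,15],[0,0,0]],[1,[0,0,18],[0,0,0]],[1,[0,0,18],[0,0,0]],[1,[0,0,18],[0,0,0]],[1,[0,0,14],[0,0,0]],[1,[0,0,10],[0,0,0]],[1,[0,0,4],[0,0,0]]]' >/dev/null; g
python3 -m pendant '[[1,[0,0,0],[0,0,0]],[1,[0,0,0],[0,0,0]],[1,[0,0,0],[0,0,0]]]' >/dev/null; g
```

```text
t 12.55 pos [0.5575 0.1731 0.0811] yaw 0.601 tilt [-0.001 -0.    -1.   ] shift mm [-2.1  2.3  9.1] turn deg 0.0 F [ 0.6 -0.2 -1.6] M [-0.01  0.02 -0.01] op 0.20162512641039076 24.907251075464387 q [-0.3   0.86 -0.13  1.81  0.22  0
t 12.925 pos [0.558  0.1732 0.0822] yaw 0.6 tilt [ 0.001  0.    -1.   ] shift mm [-2.6  2.1 10.2] turn deg 0.0 F [ 0.1  0.7 -1. ] M [-0.03  0.02 -0.03] op 0.2024726841202126 24.907217376690483 q [-0.3   0.86 -0.13  1.81  0.22  0.4
```

```bash
g(){ python3 -c "
from h import *
rel([.557,.170,.072],.6)" | cut -c1-200; }
python3 -m pendant '[[1,[0,0,3],[0,0,0]],[1,[0,0,2],[0,0,0]],[1,[0,0,0],[0,0,0]],[1,[0,0,0],[0,0,0]]]' >/dev/null; g
python3 -m pendant '[[1,[0,0,1],[0,0,0]],[1,[0,0,0],[0,0,0]],[1,[0,0,0],[0,0,0]]]' >/dev/null; g
python3 -m pendant '[[1,[0,0,1],[0,0,0]],[1,[0,0,0],[0,0,0]],[1,[0,0,0],[0,0,0]]]' >/dev/null; g

```

```text
t 13.425 pos [0.5576 0.1731 0.0767] yaw 0.6 tilt [-0. -0. -1.] shift mm [-2.3  2.2  4.7] turn deg 0.0 F [-0.3 -0.1 -0.8] M [0.   0.04 0.02] op 0.20277268142044774 24.90732512965053 q [-0.3   0.87 -0.1
t 13.8 pos [0.5576 0.1731 0.0757] yaw 0.6 tilt [ 0. -0. -1.] shift mm [-2.3  2.2  3.7] turn deg 0.0 F [-0.5  0.2 -1.8] M [ 0.02 -0.    0.01] op 0.20004109527360206 24.907428305592134 q [-0.3   0.87 -0
t 14.175 pos [0.5576 0.1731 0.0747] yaw 0.6 tilt [ 0. -0. -1.] shift mm [-2.3  2.2  2.7] turn deg 0.0 F [-0.2 -0.5 -1.9] M [-0.05 -0.02  0.01] op 0.20237317280093156 24.907357806735035 q [-0.3   0.87
```

```bash
g(){ python3 -c "
from h import *
rel([.557,.170,.072],.6)" | cut -c1-170; }
python3 -m pendant '[[1,[0,0,1],[0,0,0]],[1,[0,0,0],[0,0,0]],[1,[0,0,0],[0,0,0]]]' >/dev/null; g
python3 -m pendant '[[1,[0,0,0.5],[0,0,0]],[1,[0,0,0],[0,0,0]],[1,[0,0,0],[0,0,0]]]' >/dev/null; g
python3 -m pendant '[[1,[0,0,0.5],[0,0,0]],[1,[0,0,0],[0,0,0]],[1,[0,0,0],[0,0,0]]]' >/dev/null; g

```

```text
t 14.55 pos [0.5576 0.1731 0.0737] yaw 0.6 tilt [ 0. -0. -1.] shift mm [-2.3  2.2  1.7] turn deg 0.0 F [-0.2 -0.1 -2.2] M [-0.01 -0.03  0.03] op 0.20297418321367677 24.90
t 14.925 pos [0.5576 0.1731 0.0732] yaw 0.6 tilt [ 0. -0. -1.] shift mm [-2.3  2.2  1.2] turn deg 0.0 F [ 0.4  0.6 -2.9] M [ 0.01  0.02 -0.03] op 0.20525256485435492 24.9
t 15.3 pos [0.5576 0.1731 0.0727] yaw 0.6 tilt [ 0. -0. -1.] shift mm [-2.3  2.2  0.7] turn deg 0.0 F [-0.1 -0.4 -1.9] M [-0.01  0.04 -0.02] op 0.20383975765639675 24.907
```

```bash
g(){ python3 -c "
from h import *
rel([.557,.170,.072],.6)" | cut -c1-170; }
python3 -m pendant '[[1,[0,0,0.5],[0,0,0]],[1,[0,0,0],[0,0,0]],[1,[0,0,0],[0,0,0]]]' >/dev/null; g
python3 -m pendant '[[1,[0,0,0.5],[0,0,0]],[1,[0,0,0],[0,0,0]],[1,[0,0,0],[0,0,0]]]' >/dev/null; g
python3 -m pendant '[[1,[0,0,0.5],[0,0,0]],[1,[0,0,0],[0,0,0]],[1,[0,0,0],[0,0,0]]]' >/dev/null; g

```

```text
t 15.675 pos [0.5576 0.1731 0.0722] yaw 0.6 tilt [ 0. -0. -1.] shift mm [-2.3  2.2  0.2] turn deg 0.0 F [ 0.2 -0.7 -2. ] M [-0.03  0.   -0.03] op 0.20524608074027587 24.9
t 16.05 pos [0.5576 0.1731 0.0719] yaw 0.6 tilt [ 0. -0. -1.] shift mm [-2.2  2.2 -0.1] turn deg 0.0 F [-1.   0.   1.2] M [-0.04  0.14 -0.  ] op 0.20181245692576974 24.90
t 16.425 pos [0.5576 0.173  0.0718] yaw 0.6 tilt [ 0. -0. -1.] shift mm [-2.2  2.2 -0.2] turn deg 0.0 F [-1.5 -1.1  6.5] M [-0.14  0.42  0.03] op 0.19917855655557004 24.9
```

Contact with the tray floor felt (+6.5 N), so I'm releasing.

```bash
python3 -m pendant '[[-0.3,[0,0,0],[0,0,0]],[-0.3,[0,0,0],[0,0,0]],[-0.3,[0,0,0],[0,0,0]],[-0.3,[0,0,0],[0,0,0]],[-0.3,[0,0,0],[0,0,0]]]'
python3 -m pendant '[[-0.3,[0,0,-3],[0,0,0]],[-0.3,[0,0,-8],[0,0,0]],[-0.3,[0,0,-15],[0,0,0]],[-0.3,[0,0,-20],[0,0,0]],[-0.3,[0,0,-30],[0,0,0]],[-0.3,[0,0,-30],[0,0,0]],[-0.3,[0,0,-30],[0,0,0]],[-0.3,[0,0,-20],[0,0,0]]]'
python3 -c "
from h import *
rel([.52,-.28,.23],.6)"
```

```text
clock: 17.05
tool_pos: [0.5576, 0.1731, 0.0711]
eef_rot: [0.955, 0.296, 0.0, 0.0]
contact_force: [0.2, 0.6, 0.6]
opening: 0.651
finger_force: 0.0
clock: 18.05
tool_pos: [0.5581, 0.1733, 0.23]
eef_rot: [0.955, 0.296, 0.001, -0.0]
contact_force: [0.5, 0.1, 0.2]
opening: 0.649
finger_force: 0.0
t 18.05 pos [0.5581 0.1733 0.23  ] yaw 0.6 tilt [ 0.003  0.001 -1.   ] shift mm [-287.5  352.5   -0.6] turn deg 0.0 F [0.5 0.1 0.2] M [-0.02  0.04  0.07] op 0.6485932905559717 0.0 q [-0.27  0.64 -0.19  1.7   0.16  0.8  -1.5 ]
```

Now I'll move aside at this height to get a view.

```bash
python3 -m pendant '[[-0.3,[-18,22,0],[0,0,0]],[-0.3,[-35,43,0],[0,0,0]],[-0.3,[-38,46,0],[0,0,0]],[-0.3,[-38,46,0],[0,0,0]],[-0.3,[-38,46,0],[0,0,0]],[-0.3,[-35,43,0],[0,0,0]],[-0.3,[-35,43,0],[0,0,0]],[-0.3,[-20,25,0],[0,0,0]]]'
python3 -m pendant '[[-0.3,[0,0,0],[0,0,0]],[-0.3,[0,0,0],[0,0,0]],[-0.3,[0,0,0],[0,0,0]]]'>/dev/null
python3 - <<'E'
from h import *
import cv2
rel([.52,-.28,.23],.6)
a=cams.snapshot("top")["img"][145:315,105:365,::-1];b=cams.snapshot("side")["img"][150:270,120:380,::-1]
a=cv2.resize(a,None,fx=2,fy=2);b=cv2.resize(b,None,fx=2,fy=2)
cv2.imwrite("pics/end.png",np.vstack([a,b]))
E
```

```text
clock: 19.05
tool_pos: [0.522, -0.2351, 0.2284]
eef_rot: [0.956, 0.294, -0.0, 0.001]
contact_force: [0.5, 0.9, -1.2]
opening: 0.644
finger_force: 0.0
t 19.425 pos [ 0.5235 -0.2291  0.2277] yaw 0.603 tilt [ 0.001  0.001 -1.   ] shift mm [-31.8  39.9  -2.4] turn deg 0.2 F [ 0.   0.7 -0.4] M [-0.02 -0.07  0.01] op 0.6520637195053167 0.0 q [ 0.48  0.64 -0.25  1.74  0.2   0.79 -0.83]
```

View pics/end.png

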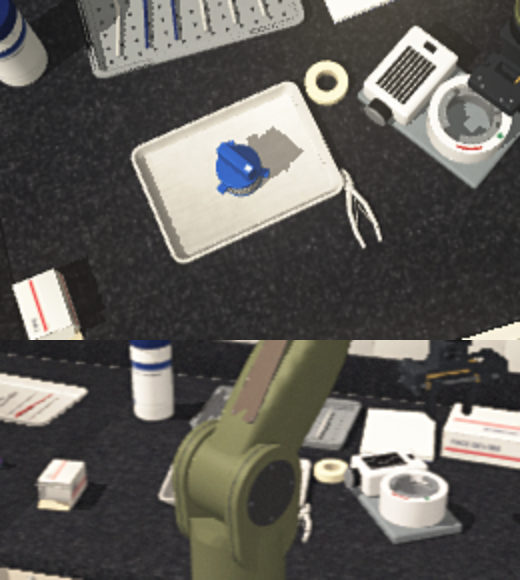

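The filter stands upright near the middle of the tray, at (240,168), clear of its sides. The drum at (468,115) is empty, and the nippers, tape and carton have not moved.

```bash
python3 -c "
from plant import r
print(r.finish_job())"
```

```text
the job is handed in; nothing more can be done
None
```

The filter was unlocked, lifted straight out and set down gently, upright and clear of the sides in the steel tray; I handed the job in at about 19.5 s, with nothing else on the bench seen to have moved.

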